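# Set the plate warmer's outer dial ring past its guard and start it

### The job

On the plate warmer, set the heat dial's outer ring to its stop in the red zone: all the way there, from the orange dots on, is guarded, so hold the ring gently but fully down against its spring while you turn it clockwise, ease it round until you feel its stop without forcing it, and let it spring fully back up there. Leave the small white timer knob in its middle exactly as it is set, then push the green start button right down and let it go. Do not disturb the jar being warmed or the other things around.

Things in the scene. Friction and masses are not known exactly. Their poses are not given: they have to be found in the camera images.
- warmer: low white countertop plate warmer, 200 deep (x) x 360 wide (y) x 55 high, heavy, does not shift. Origin: centre of its underside, on the worktop; x to its back, y to its left, z up. Right half: round dark plate with a jar on it. Left half: grey control field, dial at the back, button in front. The upright dial axis passes through (30, 100) mm of this frame
- ring_top (a point): centre of the outer ring's top face, on the dial axis, 91 above the worktop with the ring up. The ring is a ribbed dark steel rim 58 in diameter, 24 tall (67 to 91 above the worktop), on a black skirt 86 in diameter (top 67, underside 62, panel at 55 above the worktop). Fingertips can stand on the skirt beside the rim. The inner knob stands 15 higher than this point
- ring_mark (a point): point on the skirt's top face at the ring's white line, 40 from the dial axis, 67 above the worktop with the ring up; turns and sinks with the ring. At 0 rad it lies straight to the front (-x of the warmer) of the axis; turned clockwise seen from above it moves towards +y. It starts, up, between 0 and 0.20 rad; friction 0.05 N m
- red_mark (a point): fixed point 40 from the dial axis, 67 above the worktop, at 1.20 rad: the middle of the red zone, a red arc painted on the panel 52 from the axis, 0.87 to 1.53 rad. The ring's end stop lies somewhere in that zone, between 0.92 and 1.52 rad, different each time and not to be seen: it must be felt
- timer_mark (a point): end of the red pointer line on the white inner timer knob, 11 from the dial axis, 106 above the worktop. The knob is 28 in diameter at its foot, 25 at the top, shows 91 to 106 above the worktop, turns by itself on the same axis, very easily; it does not sink with the ring
- ring: the outer ring with its skirt; origin on the dial axis, at panel height when up. It goes down 6 mm against a spring (3 N to start, 8.4 N at 4.5 mm, 10.2 N at the bottom stop) and springs back. Held down by more than 4.5 mm it turns freely up to the end stop; over the guarded stretch it stays down if let go
- ring_stop: hidden fixed works under the dial, origin on the axis at panel height; its pose does not tell where the end stop is. Bottom stop; end stop, acting 26 from the axis; guard that blocks the raised ring from 0.25 to 0.44 rad onwards until 0.05 rad before the end stop: only within that last 0.05 rad does the ring spring up again. The stops bear 22 N (0.57 N m at the end stop)
- start (a joint): travel of the green start button, 0 up to 0.006 m fully down (4 N); springs back. It works from 0.004
- start_top (a point): centre of the top of the green start button, 22 in diameter in a black collar, in front of the dial at (-68, 100) mm of the warmer's frame
- jar: open clear glass jar, 78 in diameter, 130 tall, standing on the warmer's plate, within 15 mm of (0, -92) mm of its frame; origin at its underside
- zinc_cap: loose grey zinc jar cap, 75 in diameter, 24 tall, left of the warmer; origin at its underside
- shaker: small salt shaker, 44 in diameter, 90 tall, behind the warmer; origin at its underside
- stamp: turned wooden butter stamp, 60 in diameter, 66 tall, behind the warmer; origin at its underside
- corked_bottle: small clear corked bottle, 48 wide, 127 tall, left of the warmer; origin at its underside

How it is judged (in metres and radians):
On the way, in this order (a step that is already met when the one before it is completed fails the run):
1. the ring is held down and turned into the guarded stretch (z of ring_mark in the frame of warmer below 0.0632 m and horizontal distance between ring_mark and red_mark below 0.027 m), for 0.1 s.
2. the ring has sprung back up at its stop in the red zone (z of ring_mark in the frame of warmer above 0.0658 m and horizontal distance between ring_mark and red_mark below 0.014 m), for 0.3 s.
3. the start button is pushed down (value of joint start above 0.004 m), for 0.05 s.
At the end, for the whole second after the job is handed in: The ring is up (within 1.2 mm) with its mark in the red zone (within 14 mm of the zone's middle; only at the stop can it be up there), the timer knob's pointer end within 2 mm of where it was, the start button up again, the jar still standing within 10 mm of its place (all of step 2 and distance of timer_mark from where it was at the start of the episode below 0.002 m and value of joint start below 0.001 m and angular speed of ring below 0.05 rad/s and distance of jar from where it was at the start of the episode below 0.01 m and angle between jar's own z axis and vertical below 0.1 rad); the robot touches nothing.
It fails at once if the inner timer knob is turned (pointer end moved more than 2.5 mm) (distance of timer_mark from where it was at the start of the episode above 0.0025 m).
It fails at once if the ring is forced against guard, end stop or bottom stop with more than 22 N (contact force between ring and ring_stop above 22 N).
It fails at once if start is pushed before the ring is at the red zone (value of joint start above 0.004 m and horizontal distance between ring_mark and red_mark above 0.016 m).
It fails at once if the jar on the plate is pushed or tipped (distance of jar from where it was at the start of the episode above 0.015 m or angle between jar's own z axis and vertical above 0.2 rad).
It fails at once if a bystander is moved more than 20 mm (distance of any of corked_bottle, zinc_cap, shaker, stamp from where it was at the start of the episode above 0.02 m).
It also fails if it takes over 72 s, if anything falls off the work surface, if the arm or the gripper's body presses on something with over 40 N, if the wrist force passes 120 N, or if a joint passes its speed limit or range.

### The arm

A 7-joint arm with a two-finger parallel gripper is mounted at the origin on a cart in front of the work surface, level with it; the furniture and walls round the work are solid. World frame = base frame: x ahead of the robot, y to its left, z up, the work surface at z = 0. Lengths are in m, angles in degrees, forces in N, time in s.
With the tool pointing down it reaches from about 0.425 to 0.875 m from the base axis. Payload 4.7 kg.
Tool frame: the origin (TCP) lies on the centre line of the jaws, within the pads' length; the fingertips stand ahead of it and the grasp point (between the pads) lies 2 mm behind it (env.tip_reach is the x of the fingertips in the tool frame, in m); x points along the fingers, z is the direction in which the jaws open and shut, and the axes are right-handed (so a half turn about x gives the same grasp; the last joint's range is limited). The gripper opens to 87 mm and grips with 3 to 60 N. Pads are 19 mm wide; open, the fingers measure 117 mm over their backs; the gripper's body (75 mm by 190 mm) begins 51 mm behind the grasp point.
Start: joints at [-75.338, 18.392, -4.016, 83.108, 1.295, 78.541, -3.26], TCP at [0.156, 0.631, 0.24] pointing down, gripper open.
Joint ranges: [-163.93, 163.93], [-17.29, 119.83], [-79.2, 71.16], [3.27, 140.29], [-89.18, 269.18], [5.43, 117.66], [-154.24, 154.24]. Speed limits (degrees/s): [147.25, 147.25, 180, 180, 180, 180, 180].

### API

Orientations are given as [roll, pitch, yaw] about the fixed x, y, z axes, in that order (R = Rz(yaw) Ry(pitch) Rx(roll)).
In Python, from cell import telemetry, optics, env, models gives the robot as it stands.
- The arm moves only by the shell command python3 -m pendant 'ROWS' [FORCE]. ROWS is JSON, a list of rows, each a list of 3 entries, a list of its own where there are three numbers: the finger opening in mm, from 0 to 87, then the shift along the tool's x, y, z in mm, then the turn, a rotation vector about the tool's x, y, z in rad. A call has 1 to 10 rows; each row is the pose to reach, as a shift and turn from the pose commanded when the call began, along the tool's axes at that moment; what a row does not reach only later rows make up. A row lasts 1/12 s, in which the tool goes at most 41.7 mm and 7.16 degrees, less where a joint would pass 70% of its speed; a pose out of reach is approached as far as the arm can. A call with a gripper value outside its range is refused whole. The fingers move at their own pace and stop on an object; FORCE is the grip in N (left out, the last holds). Time passes only in rows, so rows that repeat a pose let the fingers close. It gives the time, the measured TCP pose, the force and the opening at its end, in the units of the state.
- telemetry.get_obs(): the state, without advancing time (a new reading comes with each control period).
- optics.read_camera(name): name is "scene" or "top" or "wrist"; returns a dict with "image" (420x560x3 uint8, blue, green, red), "range_z" (420x560 float32, m along the optical axis (not along the pixel's ray), 0 where there is no reading), "fx", "fy", "cx", "cy" (pixels), "cam_to_world" (4x4, takes a point from camera to world coordinates). Camera axes: x right, y up, looking along -z (the intrinsics and any distortion apply to the point x, -y, -z); pixel columns grow to the right and rows downward; lengths in m; the calibration is good to about 2 mm. The wrist camera is an equidistant fisheye: a pixel r from the principal point sees the ray r / f radians off the axis. A picture is of the moment at which its call begins.
- env.sign_off(): hands the job in, once; it reports no verdict.
Trained networks look in the newest picture that a camera, given by its name, has taken for a name from the list of things; names that differ only in an ending like _2 or _b are one class to them, and where a whole thing is asked for, a point or a joint stands for the part that bears it (a point fixed in the world has none). Each returns a list of dicts, best first, with "confidence" (0 to 1); they miss things now and then, are a little off and sometimes report something else, mostly with a low value. They report only what shows in the picture. A call takes as long as a camera call.
- models.masks_of(camera, label): "pixels" (420x560 bool, what is visible of it) and "extent" ([left, top, right, bottom] as shares, 0 to 1, of the picture: columns of its width, rows of its height, round what is visible of it).
- models.landmark_of(camera, label): "centre" ([row, column] as shares, 0 to 1, of the picture: columns of its width, rows of its height: a listed point, or the origin of a listed thing).
The state is a dict: "time_s": time; "qpos": joint angles; "joint_velocities": joint speeds; "effort": joint torques, N m; "tool_pos": TCP position; "tool_rot": TCP orientation; "force": force on the tool from outside, world axes, zero at the start; "wrist_torque": the same for the moment, N m; "grip_width": finger opening in m.
Only numpy, scipy, OpenCV 4.12 (cv2) and the standard library are available. Lean on these libraries where they do the work, as an engineer would, in place of code of your own. Each camera call takes 0.05 s, during which the arm holds its last target.

## Working session

There is one attempt and no reset: what is moved stays moved. The work goes in short steps, Python scripts to look and compute and a shell command to move; the robot and the scene stay as the last step left them, time stands still between calls to the robot, and variables do not carry over. Pictures are saved under pics/ and viewed, and the job is handed in when it is done.

```bash
ls; mkdir -p pics
cat > h.py <<'E'
import numpy as np, cv2
from cell import telemetry, optics, env, models
from scipy.spatial.transform import Rotation as R
def snap(n,f):
    c=optics.read_camera(n); cv2.imwrite('pics/'+f,c['image']); return c
def ray(c,row,col):
    x=(col-c['cx'])/c['fx']; y=(row-c['cy'])/c['fy']
    return np.array([x,-y,-1.0])
def at_z(c,row,col,z):
    T=np.array(c['cam_to_world']); d=T[:3,:3]@ray(c,row,col); o=T[:3,3]
    return o+d*(z-o[2])/d[2]
def by_depth(c,row,col):
    T=np.array(c['cam_to_world']); r=int(round(row)); k=int(round(col)); return T[:3,:3]@(ray(c,row,col)*c['range_z'][r,k])+T[:3,3]
E
python3 - <<'E'
from h import *
o=telemetry.get_obs(); print(o, env.tip_reach)
for n in ['scene','top','wrist']:
    c=snap(n,n+'0.png'); print(n,[round(float(c[k]),2) for k in ('fx','fy','cx','cy')],np.round(c['cam_to_world'],3).tolist(), [k for k in c])
    for l in ['warmer','ring_top','ring_mark','red_mark','timer_mark','start_top','jar','zinc_cap','shaker','stamp','corked_bottle']:
        m=models.landmark_of(n,l)
        print(l,[(round(a['confidence'],2),round(a['centre'][0]*420,1),round(a['centre'][1]*560,1)) for a in m[:2]])
E
```

```text
pics
{'time_s': 0.0, 'qpos': array([-75.34101804,  18.43749974,  -4.01539286,  83.17558501,
         1.29681654,  78.54195473,  -3.26033475]), 'joint_velocities': array([-0.02291677, -0.05551125,  0.00537886, -0.00493472,  0.15254798,
       -0.02551883,  0.06657197]), 'effort': array([-4.92460174e-06, -4.91273725e+01, -4.03602831e-01, -3.12526309e+01,
       -6.39149174e-02,  4.36471682e-02,  1.60568616e-04]), 'tool_pos': array([0.15554262, 0.63056558, 0.23847319]), 'tool_rot': array([-175.98010413,   89.89003701,  -99.82942517]), 'force': array([-0.17317106,  0.28305847,  0.34566631]), 'wrist_torque': array([ 0.00642552,  0.03752632, -0.01043619]), 'grip_width': 0.0868048134588765} 0.017
scene [387.38, 387.38, 271.43, 208.59] [[0.671, 0.542, -0.506, 0.107], [-0.741, 0.488, -0.461, -0.593], [-0.003, 0.684, 0.729, 0.784], [0.0, 0.0, 0.0, 1.0]] ['image', 'range_z', 'fx', 'fy', 'cx', 'cy', 'cam_to_world']
warmer [(0.8, 284.0, 295.7)]
ring_top [(0.66, 228.9, 266.4)]
ring_mark [(0.79, 248.6, 254.9)]
red_mark [(0.73, 237.4, 252.0)]
timer_mark [(0.43, 225.9, 262.7)]
start_top [(0.41, 261.9
[... 474 characters left out ...]
ng_top []
ring_mark [(0.9, 246.8, 286.2)]
red_mark [(0.75, 239.7, 270.6), (0.33, 197.2, 186.5)]
timer_mark [(0.69, 235.0, 281.4)]
start_top [(0.49, 273.5, 291.4)]
jar [(0.91, 229.9, 369.2), (0.3, 275.8, 290.2)]
zinc_cap [(0.87, 252.0, 189.0)]
shaker [(0.56, 145.7, 296.4), (0.22, 238.6, 267.9)]
stamp [(0.96, 148.8, 325.9)]
corked_bottle [(0.59, 200.9, 185.4)]
wrist [325.19, 325.19, 276.36, 207.3] [[0.24, -0.932, -0.273, 0.08], [0.971, 0.23, 0.067, 0.649], [0.001, -0.281, 0.96, 0.384], [0.0, 0.0, 0.0, 1.0]] ['image', 'range_z', 'fx', 'fy', 'cx', 'cy', 'cam_to_world']
warmer []
ring_top []
ring_mark []
red_mark []
timer_mark []
start_top []
jar []
zinc_cap []
shaker []
stamp []
corked_bottle []
```

View pics/scene0.png

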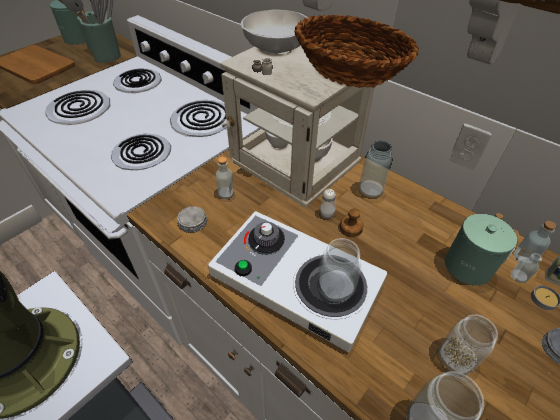

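View pics/top0.png

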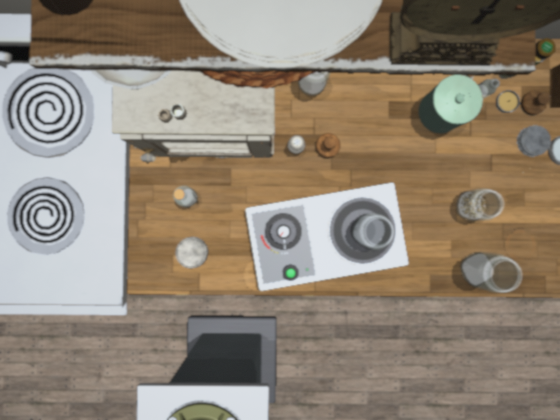

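Run:
```python
import cv2
a=cv2.imread('pics/top0.png'); cv2.imwrite('pics/top0z.png',cv2.resize(a[190:310,150:310],None,fx=5,fy=5,interpolation=cv2.INTER_CUBIC))
```

```text
(no output)
```

View pics/top0z.png

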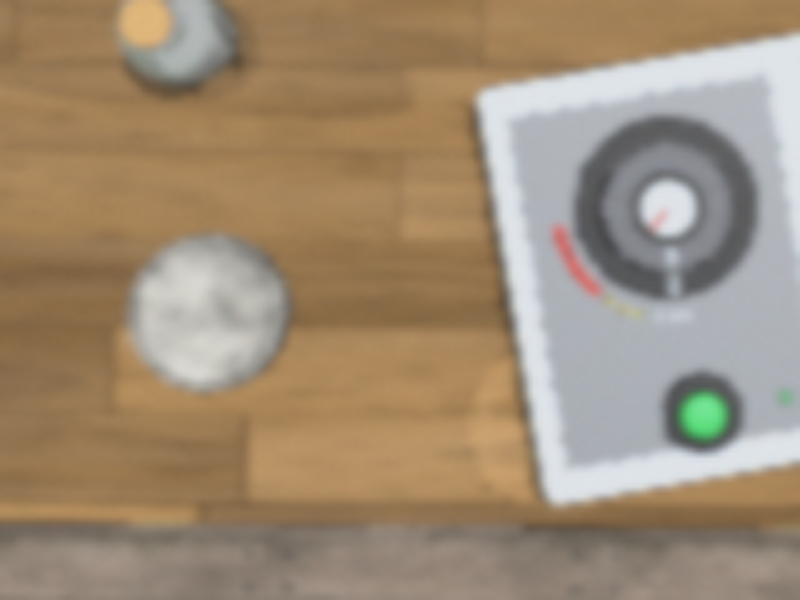

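Run:
```python
from h import *
c=optics.read_camera('top'); s=optics.read_camera('scene')
d=at_z(c,231.6,283.2,.091); b=at_z(c,273,290.8,.062)
print('top dial',d,'btn',b, np.linalg.norm((d-b)[:2]), np.degrees(np.arctan2(*(d-b)[[1,0]])))
print('depth', by_depth(c,231.6,283.2),by_depth(c,273,290.8), by_depth(c,223.6,283.2),by_depth(c,260,275))
for n,c in (('top',c),('scene',s)):
  for l,z in [('ring_top',.091),('ring_mark',.067),('red_mark',.067),('timer_mark',.106),('start_top',.062),('warmer',0),('jar',.055),('zinc_cap',0),('shaker',0),('stamp',0),('corked_bottle',0)]:
    for m in models.landmark_of(n,l)[:1]:
        print(n,l,round(m['confidence'],2),np.round(at_z(c,m['centre'][0]*420,m['centre'][1]*560,z),4))
# warmer outline fit: points with height ~0.055 from depth
for n,c in (('top',optics.read_camera('top')),('scene',s)):
    m=models.masks_of(n,'warmer')[0]['pixels']
    v,u=np.nonzero(m&(c['range_z']>0)); z=c['range_z'][v,u]
    P=np.stack([(u-c['cx'])/c['fx']*z,-(v-c['cy'])/c['fy']*z,-z],1)@np.array(c['cam_to_world'])[:3,:3].T+np.array(c['cam_to_world'])[:3,3]
    k=(abs(P[:,2]-.055)<.008); print(n,k.sum(),np.median(P[k,2]))
    r=cv2.minAreaRect(P[k,:2].astype(np.float32)); print(r)
```

```text
top dial [ 0.52719961 -0.19139429  0.091     ] btn [ 0.43008157 -0.21049069  0.062     ] 0.09897770571329435 11.124197341470529
depth [ 0.52749517 -0.19112636  0.1106324 ] [ 0.43175994 -0.20997373  0.07991395] [ 0.5455277  -0.19120075  0.09270567] [ 0.45982796 -0.17318838  0.05771996]
top ring_top 0.64 [ 0.5288 -0.1919  0.091 ]
top ring_mark 0.71 [ 0.4865 -0.1888  0.067 ]
top red_mark 0.56 [ 0.5122 -0.1564  0.067 ]
top timer_mark 0.42 [0.4832 0.0112 0.106 ]
top start_top 0.43 [ 0.4263 -0.2025  0.062 ]
top warmer 0.59 [ 0.5093 -0.3002  0.    ]
top jar 0.64 [ 0.535  -0.3881  0.055 ]
top zinc_cap 0.61 [0.4754 0.0372 0.    ]
top shaker 0.69 [0.6024 0.0541 0.    ]
top stamp 0.9 [ 0.7364 -0.3004  0.    ]
top corked_bottle 0.86 [0.6049 0.0441 0.    ]
scene ring_top 0.62 [ 0.5248 -0.1915  0.091 ]
scene ring_mark 0.76 [ 0.4901 -0.2006  0.067 ]
scene red_mark 0.56 [ 0.5009 -0.1632  0.067 ]
scene timer_mark 0.58 [ 0.5224 -0.1766  0.106 ]
scene start_top 0.53 [ 0.4366 -0.2025  0.062 ]
scene warmer 0.66 [ 0.5085 -0.3016  0.    ]
scene jar 0.66 [ 0.5316 -0.3921  0.055 ]
scene zinc_cap 0.58 [0.4769 0.0341 0.    ]
scene shaker 0.59 [ 0.7421 -0.2274 -0.    ]
scene stamp 0.91 [ 0.7275 -0.2983 -0.    ]
scene corked_bottle 0.63 [0.6092 0.0425 0.    ]
top 9984 0.05650229539028784
((0.5169180035591125, -0.29591628909111023), (0.20030246675014496, 0.36055439710617065), 10.408288955688477)
scene 8921 0.05477893852545068
((0.5158743858337402, -0.296419620513916), (0.20106860995292664, 0.3588610589504242), 10.290843963623047)
```

```bash
cat >> h.py <<'E'
def rows(target,yaw_turn=0):
    "shift in tool axes mm from measured pose to target"
    o=telemetry.get_obs(); M=R.from_euler('xyz',o['tool_rot'],degrees=True).as_matrix()
    return np.round(M.T@(np.array(target)-o['tool_pos'])*1000,1)
def st():
    o=telemetry.get_obs(); M=R.from_euler('xyz',o['tool_rot'],degrees=True).as_matrix()
    print('t',round(o['time_s'],2),'pos',np.round(o['tool_pos']*1000,1),'z-az',round(np.degrees(np.arctan2(M[1,2],M[0,2])),2),'x',np.round(M[:,0],3),'F',np.round(o['force'],2),'T',np.round(o['wrist_torque'],3),'g',round(o['grip_width']*1000,1),'q',np.round(o['qpos'],1))
E
python3 - <<'E'
from h import *
st()
o=telemetry.get_obs(); M=R.from_euler('xyz',o['tool_rot'],degrees=True).as_matrix(); print(M.round(3))
for t in ([.40,.40,.24],[.5,.1,.24],[.5275,-.192,.24]): print(rows(t))
E
```

```text
t 3.15 pos [155.7 631.1 239.6] z-az 76.15 x [ 0.  0. -1.] F [-0.26 -0.23  0.27] T [ 0.008 -0.027 -0.049] g 87.3 q [-75.3  18.4  -4.   83.1   1.3  78.5  -3.3]
[[ 0.    -0.971  0.239]
 [ 0.     0.239  0.971]
 [-1.    -0.     0.   ]]
[  -0.4 -292.5 -165.9]
[-4.000e-01 -4.615e+02 -4.332e+02]
[-4.000e-01 -5.581e+02 -7.101e+02]
```

```bash
python3 -m pendant '[[87,[0,-73,-41],[0.1,0,0]],[87,[0,-109,-62],[0.2,0,0]],[87,[0,-146,-83],[0.3,0,0]],[87,[0,-182,-104],[0.4,0,0]],[87,[0,-219,-125],[0.5,0,0]],[87,[0,-256,-145],[0.6,0,0]],[87,[0,-292,-166],[0.7,0,0]],[87,[0,-292,-166],[0.8,0,0]],[87,[0,-292,-166],[0.89,0,0]],[87,[0,-292,-166],[0.89,0,0]]]'
python3 - <<'E'
from h import *
st(); print(rows([.5,.05,.24]),rows([.5275,-.192,.24]))
E
```

```text
time_s: 3.98
tool_pos: [0.4026, 0.3968, 0.24]
tool_rot: [-28.6, 89.9, -4.1]
force: [0.1, 0.3, -0.4]
grip_width: 0.0872
t 3.98 pos [402.6 396.8 240. ] z-az 24.59 x [ 0.001 -0.    -1.   ] F [ 0.15  0.25 -0.38] T [-0.068  0.029 -0.007] g 87.2 q [-58.3   7.9  12.1  96.   -1.6  76.3 -21.3]
[ 1.000e-01 -3.559e+02 -5.570e+01] [ 2.000e-01 -5.874e+02 -1.314e+02]
```

```bash
python3 -m pendant '[[87,[0,-40,-6],[0,0,0]],[87,[0,-80,-12],[0,0,0]],[87,[0,-120,-18],[0,0,0]],[87,[0,-160,-24],[0,0,0]],[87,[0,-200,-31],[0,0,0]],[87,[0,-240,-37],[0,0,0]],[87,[0,-280,-43],[0,0,0]],[87,[0,-320,-49],[0,0,0]],[87,[0,-356,-56],[0,0,0]],[87,[0,-356,-56],[0,0,0]]]'
python3 - <<'E'
from h import *
st(); print(rows([.5275,-.192,.24]))
E
```

```text
time_s: 4.82
tool_pos: [0.5015, 0.0464, 0.2403]
tool_rot: [-76.5, 89.8, -51.8]
force: [-1.0, -0.5, -0.7]
grip_width: 0.0872
t 4.82 pos [501.5  46.4 240.3] z-az 24.75 x [ 0.002 -0.003 -1.   ] F [-0.96 -0.47 -0.73] T [-0.162  0.017 -0.002] g 87.2 q [-38.7  -0.4  30.3 104.5   0.4  75.8  16.3]
[   1.  -227.4  -76.2]
```

```bash
python3 -m pendant '[[87,[0,-38,-13],[0,0,0]],[87,[0,-76,-26],[0,0,0]],[87,[0,-114,-39],[0,0,0]],[87,[0,-152,-51],[0,0,0]],[87,[0,-190,-64],[0,0,0]],[87,[0,-227,-76],[0,0,0]],[87,[0,-227,-76],[0,0,0]],[87,[0,-227,-76],[0,0,0]]]'
python3 - <<'E'
from h import *
c=snap('wrist','w1.png'); t=snap('top','t1.png');st(); print(rows([.5275,-.192,.24]), np.round(c['cam_to_world'],3).tolist())
for l in ['ring_top','ring_mark','timer_mark','red_mark','start_top']:
    print(l,[(round(a['confidence'],2),round(a['centre'][0]*420,1),round(a['centre'][1]*560,1)) for a in models.landmark_of('wrist',l)[:2]])
E
```

```text
time_s: 5.48
tool_pos: [0.5278, -0.1851, 0.2395]
tool_rot: [-139.1, 90.0, -114.0]
force: [0.9, 0.3, -0.0]
grip_width: 0.0873
t 5.58 pos [ 528.3 -181.5  239.3] z-az 25.36 x [-0.     0.001 -1.   ] F [0.55 0.89 1.43] T [-0.026  0.054 -0.004] g 87.4 q [-23.    8.4  43.6  97.7  -6.   76.2  47.1]
[-0.8 -9.1 -5.2] [[0.906, -0.406, -0.119, 0.494], [0.423, 0.87, 0.254, -0.115], [-0.0, -0.281, 0.96, 0.384], [0.0, 0.0, 0.0, 1.0]]
ring_top [(0.73, 207.4, 274.4)]
ring_mark [(0.71, 185.3, 237.0)]
timer_mark [(0.72, 198.1, 266.0)]
red_mark [(0.58, 157.3, 269.1), (0.37, 0.0, 314.2)]
start_top [(0.6, 180.1, 179.9)]
```

View pics/w1.png

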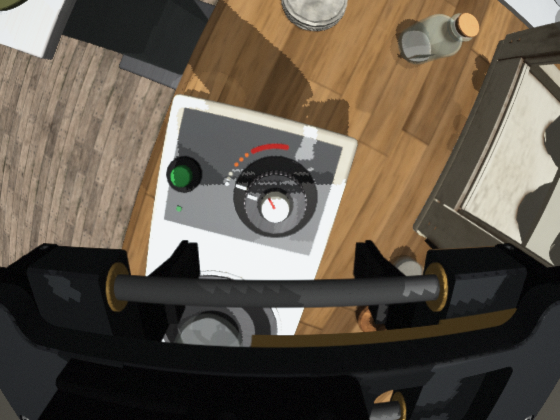

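```bash
cat >> h.py <<'E'
def wr_z(c,row,col,z):
    x=(col-c['cx'])/c['fx']; y=(row-c['cy'])/c['fy']; r=np.hypot(x,y); s=np.sin(r)/r if r>1e-9 else 1
    d=np.array([x*s,-y*s,-np.cos(r)]); T=np.array(c['cam_to_world']); d=T[:3,:3]@d; o=T[:3,3]
    return o+d*(z-o[2])/d[2]
def wr_px(c,p):
    T=np.array(c['cam_to_world']); q=T[:3,:3].T@(np.array(p)-T[:3,3]); x,y,z=q[0],-q[1],-q[2]
    th=np.arctan2(np.hypot(x,y),z); n=np.hypot(x,y); return (c['cx']+c['fx']*th*x/n, c['cy']+c['fy']*th*y/n)
E
python3 - <<'E'
from h import *
c=optics.read_camera('wrist'); st()
for l,z in [('ring_top',.091),('ring_mark',.067),('timer_mark',.106),('red_mark',.067),('start_top',.07)]:
    m=models.landmark_of('wrist',l)[0]; print(l,wr_z(c,m['centre'][0]*420,m['centre'][1]*560,z).round(4))
m=c['image'].copy(); cx=np.array([.5277,-.1917,0])
for r,z,col in ((.029,.091,(0,255,0)),(.043,.067,(255,255,0)),(.0125,.106,(255,0,255))):
    pts=np.array([wr_px(c,cx+[r*np.cos(a),r*np.sin(a),z]) for a in np.linspace(0,6.28,60)])
    cv2.polylines(m,[np.round(pts*16).astype(int).reshape(-1,1,2)],True,col,1,cv2.LINE_AA,4)
cv2.imwrite('pics/w1o.png',cv2.resize(m[110:260,150:350],None,fx=4,fy=4,interpolation=cv2.INTER_CUBIC))
E
```

```text
t 5.88 pos [ 528.  -182.5  239.6] z-az 25.29 x [ 0.     0.001 -1.   ] F [-0.12  0.11  0.79] T [-0.08   0.037  0.017] g 87.0 q [-23.    8.4  43.7  97.7  -6.   76.2  47.1]
ring_top [ 0.5304 -0.1926  0.091 ]
ring_mark [ 0.4886 -0.1951  0.067 ]
timer_mark [ 0.5183 -0.1858  0.106 ]
red_mark [ 0.51   -0.1546  0.067 ]
start_top [ 0.4301 -0.2133  0.07  ]
```

View pics/w1o.png

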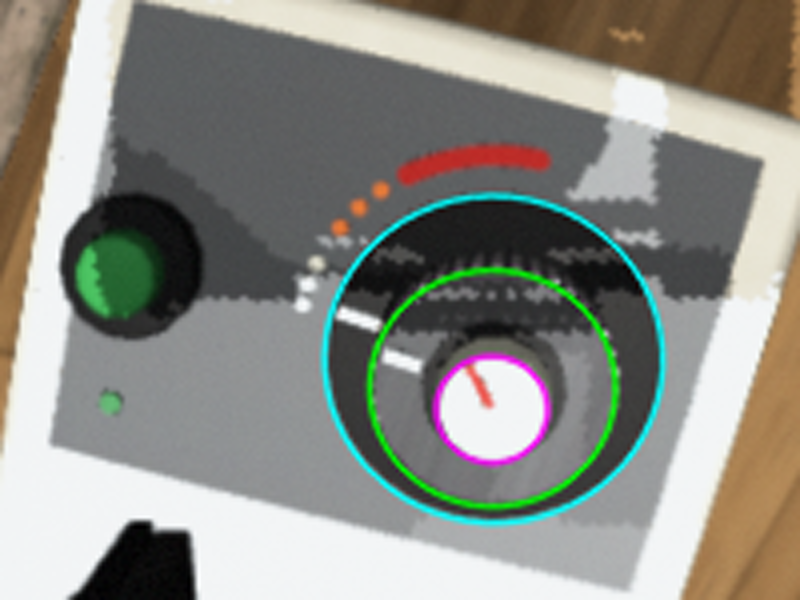

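```bash
python3 -m pendant '[[87,[36,-8.2,-4.2],[0,0,0]],[87,[72,-8.2,-4.2],[0,0,0]],[87,[100,-8.2,-4.2],[0,0,0]],[87,[110,-8.2,-4.2],[0,0,0]],[87,[110,-8.2,-4.2],[0,0,0]],[87,[110,-8.2,-4.2],[0,0,0]]]'
python3 - <<'E'
from h import *
c=snap('wrist','w2.png'); st(); print(rows([.5277,-.1917,.09]))
E
```

```text
time_s: 6.63
tool_pos: [0.5278, -0.1933, 0.1303]
tool_rot: [-78.1, 90.0, -52.9]
force: [0.8, -0.1, 0.9]
grip_width: 0.0873
t 6.68 pos [ 528.6 -193.5  131.2] z-az 25.15 x [ 0.002 -0.001 -1.   ] F [-0.96  0.92 -0.41] T [-0.062 -0.039  0.007] g 87.0 q [-20.   15.   43.1 104.8 -11.3  64.4  52.1]
[41.2  2.1 -0.1]
```

View pics/w2.png

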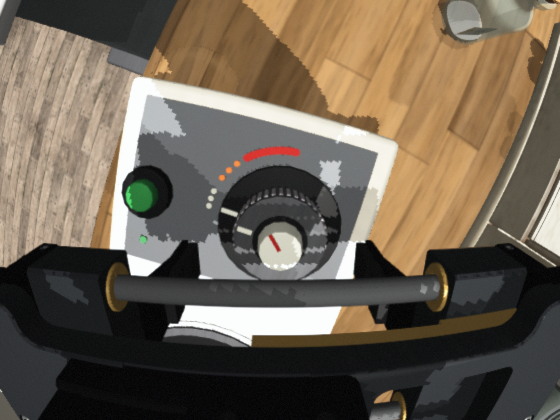

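```bash
python3 -m pendant '[[87,[15,1.8,0],[0,0,0]],[87,[30,1.8,0],[0,0,0]],[87,[40,1.8,0],[0,0,0]],[87,[40,1.8,0],[0,0,0]],[87,[40,1.8,0],[0,0,0]],[87,[40,1.8,0],[0,0,0]]]'
python3 - <<'E'
from h import *
for _ in range(3):
    c=optics.read_camera('wrist'); st()
print(rows([.5277,-.1917,.09]))
E
```

```text
time_s: 7.18
tool_pos: [0.5276, -0.1918, 0.0909]
tool_rot: [-35.9, 89.9, -10.7]
force: [-0.2, 0.0, 0.2]
grip_width: 0.0871
t 7.23 pos [ 527.6 -191.7   90.9] z-az 25.15 x [ 0.002 -0.    -1.   ] F [0.29 0.52 0.68] T [-0.037  0.067 -0.01 ] g 86.9 q [-19.   17.7  42.1 107.1 -13.7  60.1  53.8]
t 7.28 pos [ 527.5 -191.7   90.7] z-az 25.15 x [ 0.002 -0.    -1.   ] F [0.16 0.61 0.41] T [-0.081 -0.027  0.012] g 87.1 q [-19.   17.7  42.1 107.1 -13.7  60.1  53.8]
t 7.33 pos [ 527.3 -191.6   90.5] z-az 25.15 x [ 0.002 -0.    -1.   ] F [-0.01  0.24  0.52] T [-0.082  0.027 -0.025] g 86.9 q [-19.   17.7  42.1 107.2 -13.7  60.1  53.8]
[ 0.5 -0.2  0.3]
```

```bash
python3 -m pendant '[[87,[4,0,0],[0,0,0]],[70,[4,0,0],[0,0,0]],[60,[4,0,0],[0,0,0]],[54,[4,0,0],[0,0,0]],[54,[4,0,0],[0,0,0]],[54,[4,0,0],[0,0,0]],[54,[4,0,0],[0,0,0]],[54,[4,0,0],[0,0,0]]]' 8
python3 - <<'E'
from h import *
c=snap('wrist','w3.png'); st(); c=optics.read_camera('wrist'); st()
E
```

```text
time_s: 8.0
tool_pos: [0.5284, -0.1905, 0.0858]
tool_rot: [-20.3, 89.8, 4.9]
force: [5.0, 0.8, -2.6]
grip_width: 0.0579
t 8.05 pos [ 528.4 -190.5   85.8] z-az 25.21 x [ 0.003  0.    -1.   ] F [ 5.65  1.36 -2.96] T [ 0.218 -1.023 -0.012] g 57.6 q [-18.9  18.1  41.9 107.3 -14.   59.6  54. ]
t 8.1 pos [ 528.4 -190.5   85.8] z-az 25.21 x [ 0.003  0.    -1.   ] F [ 4.66  1.38 -3.19] T [ 0.213 -1.029 -0.079] g 57.9 q [-18.9  18.1  41.9 107.3 -14.   59.6  54. ]
```

View pics/w3.png

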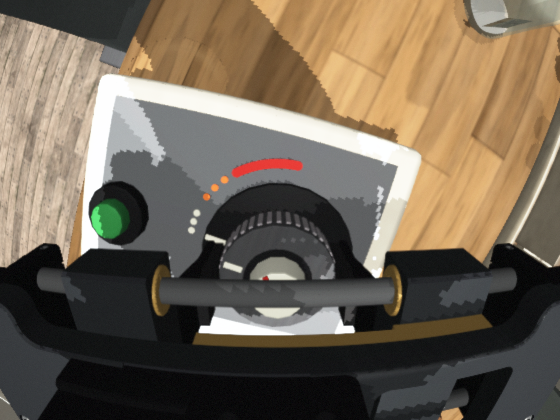

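```bash
python3 -m pendant '[[54,[0,0,0.7],[0,0,0]],[54,[0,0.3,1.4],[0,0,0]],[54,[1,0.3,1.4],[0,0,0]],[54,[2,0.3,1.4],[0,0,0]],[54,[3,0.3,1.4],[0,0,0]],[54,[3,0.3,1.4],[0,0,0]]]' 8
python3 - <<'E'
from h import *
c=optics.read_camera('wrist'); st()
E
python3 -m pendant '[[54,[1,0,0],[0,0,0]],[54,[2,0,0],[0,0,0]],[54,[3,0,0],[0,0,0]],[54,[3,0,0],[0,0,0]]]' 8
python3 - <<'E'
from h import *
c=optics.read_camera('wrist'); st()
E
```

```text
time_s: 8.6
tool_pos: [0.5285, -0.1905, 0.0831]
tool_rot: [-20.5, 89.9, 4.6]
force: [2.3, 1.4, 5.9]
grip_width: 0.0578
t 8.65 pos [ 528.5 -190.6   83.1] z-az 25.16 x [ 0.001  0.    -1.   ] F [3.71 1.65 5.56] T [ 0.185 -0.607 -0.04 ] g 57.7 q [-18.8  18.4  41.8 107.4 -14.2  59.4  54.1]
time_s: 8.98
tool_pos: [0.5285, -0.1906, 0.0804]
tool_rot: [-15.7, 89.9, 9.5]
force: [1.7, 2.0, 8.6]
grip_width: 0.0579
t 9.03 pos [ 528.6 -190.5   80.5] z-az 25.16 x [ 0.002  0.    -1.   ] F [1.97 2.04 8.31] T [ 0.375 -0.357 -0.048] g 57.7 q [-18.7  18.6  41.8 107.5 -14.4  59.1  54.2]
```

```bash
python3 -m pendant '[[54,[0.7,0,0],[0,0,0]],[54,[1.4,0,0],[0,0,0]],[54,[1.4,0,0],[0,0,0]]]' 8
python3 - <<'E'
from h import *
c=snap('wrist','w4.png'); st()
E
python3 -m pendant '[[54,[0.6,0,0],[0,0,0]],[54,[1.2,0,0],[0,0,0]],[54,[1.2,0,0],[0,0,0]]]' 8
python3 - <<'E'
from h import *
c=snap('wrist','w5.png'); st()
E
```

```text
time_s: 9.28
tool_pos: [0.5287, -0.1905, 0.0794]
tool_rot: [-9.4, 89.9, 15.8]
force: [1.5, 2.7, 9.1]
grip_width: 0.0577
t 9.33 pos [ 528.7 -190.5   79.4] z-az 25.16 x [ 0.002  0.    -1.   ] F [1.29 2.99 9.1 ] T [ 0.396 -0.351  0.017] g 57.8 q [-18.6  18.7  41.7 107.5 -14.5  59.   54.3]
time_s: 9.58
tool_pos: [0.5289, -0.1906, 0.0787]
tool_rot: [-11.0, 89.9, 14.2]
force: [1.0, 1.6, 12.4]
grip_width: 0.0578
t 9.63 pos [ 528.8 -190.6   78.7] z-az 25.15 x [ 0.002  0.001 -1.   ] F [ 1.39  1.96 13.87] T [ 0.464 -0.112  0.027] g 57.7 q [-18.6  18.8  41.7 107.6 -14.6  58.9  54.3]
```

```bash
python3 -m pendant '[[54,[0,0,0],[0.02,0,0]],[54,[0,0,0],[0.05,0,0]],[54,[0,0,0],[0.09,0,0]],[54,[0,0,0],[0.13,0,0]],[54,[0,0,0],[0.17,0,0]],[54,[0,0,0],[0.2,0,0]],[54,[0,0,0],[0.2,0,0]]]' 8
python3 - <<'E'
from h import *
c=snap('wrist','w6.png'); st()
E
```

```text
time_s: 10.22
tool_pos: [0.529, -0.1906, 0.0787]
tool_rot: [-3.2, 89.9, 10.4]
force: [0.9, 2.2, 12.6]
grip_width: 0.058
t 10.27 pos [ 529.  -190.6   78.7] z-az 13.68 x [ 0.002  0.001 -1.   ] F [ 0.82  2.17 11.35] T [ 0.44  -0.173 -0.019] g 57.7 q [-20.3  19.3  43.8 107.6 -15.6  59.   43.7]
```

View pics/w6.png

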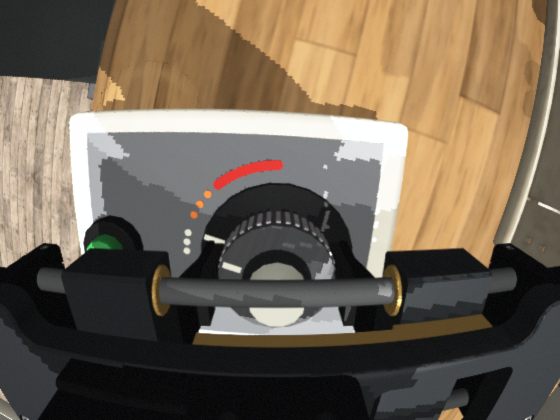

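```bash
python3 -m pendant '[[54,[0,0,0],[0.03,0,0]],[54,[0,0,0],[0.07,0,0]],[54,[0,0,0],[0.12,0,0]],[54,[0,0,0],[0.17,0,0]],[54,[0,0,0],[0.22,0,0]],[54,[0,0,0],[0.27,0,0]],[54,[0,0,0],[0.32,0,0]],[54,[0,0,0],[0.37,0,0]],[54,[0,0,0],[0.4,0,0]],[54,[0,0,0],[0.4,0,0]]]' 8
python3 - <<'E'
from h import *
c=snap('wrist','w7.png'); st(); c=optics.read_camera('wrist'); st()
E
```

```text
time_s: 11.1
tool_pos: [0.5293, -0.1906, 0.0787]
tool_rot: [14.2, 89.8, 4.9]
force: [0.5, 2.8, 11.3]
grip_width: 0.0575
t 11.15 pos [ 529.3 -190.6   78.7] z-az -9.24 x [ 0.003  0.    -1.   ] F [ 2.11  2.64 10.9 ] T [ 0.409 -0.339 -0.087] g 57.9 q [-23.8  20.5  48.3 107.7 -17.8  59.4  22.6]
t 11.2 pos [ 529.3 -190.7   78.7] z-az -9.23 x [ 0.003  0.    -1.   ] F [ 1.49  2.84 11.73] T [ 0.431 -0.388 -0.007] g 57.7 q [-23.8  20.5  48.3 107.7 -17.8  59.4  22.6]
```

View pics/w7.png

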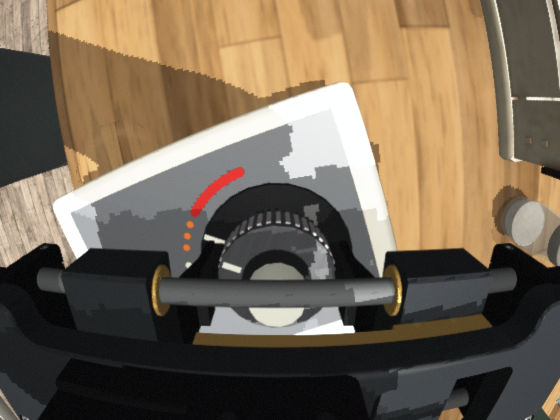

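```bash
cat > m.sh <<'E'
python3 - <<'E'
from h import *
L=[]
for _ in range(2):
    optics.read_camera('top'); L.append(telemetry.get_obs()['wrist_torque'][2])
st(); print('Tz',np.round(L,3))
E
E
python3 -m pendant '[[54,[0.2,0,0],[0.03,0,0]],[54,[0.4,0,0],[0.06,0,0]],[54,[0.4,0,0],[0.09,0,0]],[54,[0.4,0,0],[0.12,0,0]],[54,[0.4,0,0],[0.14,0,0]]]' 8; bash m.sh
python3 -m pendant '[[54,[0,0,0],[0.015,0,0]],[54,[0,0,0],[0.03,0,0]],[54,[0,0,0],[0.045,0,0]],[54,[0,0,0],[0.06,0,0]]]' 8; bash m.sh
```

```text
time_s: 11.62
tool_pos: [0.5294, -0.1907, 0.0785]
tool_rot: [23.9, 89.8, 6.7]
force: [1.7, 2.7, 13.8]
grip_width: 0.0577
t 11.72 pos [ 529.4 -190.7   78.5] z-az -17.26 x [ 0.003  0.    -1.   ] F [ 2.09  3.06 12.83] T [ 0.469 -0.263  0.037] g 58.1 q [-25.   21.   49.9 107.7 -18.7  59.6  15.3]
Tz [0.106 0.037]
time_s: 12.05
tool_pos: [0.5295, -0.1907, 0.0785]
tool_rot: [26.1, 89.8, 5.4]
force: [1.1, 2.9, 12.3]
grip_width: 0.0577
t 12.15 pos [ 529.5 -190.7   78.5] z-az -20.69 x [ 0.003  0.    -1.   ] F [ 1.46  1.87 12.83] T [ 0.434 -0.254  0.059] g 57.6 q [-25.6  21.3  50.6 107.7 -19.1  59.6  12.2]
Tz [0.071 0.059]
```

```bash
python3 -m pendant '[[54,[0,0,0],[0.015,0,0]],[54,[0,0,0],[0.03,0,0]],[54,[0,0,0],[0.045,0,0]]]' 8; bash m.sh
```

```text
time_s: 12.4
tool_pos: [0.5295, -0.1908, 0.0785]
tool_rot: [27.9, 89.8, 4.6]
force: [1.4, 2.2, 13.1]
grip_width: 0.058
t 12.5 pos [ 529.5 -190.8   78.5] z-az -23.27 x [ 0.003  0.    -1.   ] F [ 1.64  2.51 13.42] T [ 0.435 -0.309  0.114] g 57.8 q [-26.   21.5  51.1 107.7 -19.4  59.7   9.9]
Tz [0.052 0.114]
```

```bash
python3 -m pendant '[[54,[0,0,0],[0.015,0,0]],[54,[0,0,0],[0.03,0,0]],[54,[0,0,0],[0.045,0,0]]]' 8; bash m.sh
```

```text
time_s: 12.75
tool_pos: [0.5295, -0.1908, 0.0785]
tool_rot: [30.0, 89.8, 4.1]
force: [1.7, 2.3, 12.1]
grip_width: 0.0576
t 12.85 pos [ 529.5 -190.7   78.5] z-az -25.84 x [ 0.003  0.    -1.   ] F [ 1.29  1.37 12.3 ] T [ 0.44  -0.365  0.037] g 58.2 q [-26.4  21.6  51.7 107.7 -19.7  59.8   7.5]
Tz [0.023 0.037]
```

```bash
python3 -m pendant '[[54,[0,0,0],[0.015,0,0]],[54,[0,0,0],[0.03,0,0]],[54,[0,0,0],[0.045,0,0]]]' 8; bash m.sh
```

```text
time_s: 13.1
tool_pos: [0.5296, -0.1908, 0.0785]
tool_rot: [32.1, 89.8, 3.6]
force: [1.8, 1.8, 12.6]
grip_width: 0.0576
t 13.2 pos [ 529.6 -190.8   78.5] z-az -28.42 x [ 0.004  0.    -1.   ] F [ 2.4   1.42 12.11] T [ 0.353 -0.336  0.025] g 57.7 q [-26.8  21.8  52.2 107.8 -20.   59.8   5.2]
Tz [0.057 0.025]
```

```bash
python3 -m pendant '[[54,[0,0,0],[0.015,0,0]],[54,[0,0,0],[0.03,0,0]],[54,[0,0,0],[0.045,0,0]]]' 8; bash m.sh
```

```text
time_s: 13.45
tool_pos: [0.5296, -0.1908, 0.0785]
tool_rot: [33.3, 89.8, 2.3]
force: [2.6, 1.8, 12.5]
grip_width: 0.0577
t 13.55 pos [ 529.6 -190.8   78.5] z-az -31.0 x [ 0.004  0.    -1.   ] F [ 1.83  2.98 12.73] T [ 0.356 -0.317  0.038] g 57.9 q [-27.2  22.   52.7 107.8 -20.3  59.9   2.9]
Tz [0.082 0.038]
```

Mark at about 1.07 rad by the tool angle, still free. Continuing gently.

```bash
python3 -m pendant '[[54,[0,0,0],[0.015,0,0]],[54,[0,0,0],[0.03,0,0]],[54,[0,0,0],[0.045,0,0]]]' 8; bash m.sh
```

```text
time_s: 13.8
tool_pos: [0.5296, -0.1908, 0.0785]
tool_rot: [35.7, 89.8, 2.1]
force: [2.7, 2.5, 12.6]
grip_width: 0.0579
t 13.9 pos [ 529.6 -190.9   78.5] z-az -33.58 x [ 0.004  0.    -1.   ] F [ 1.92  2.79 11.32] T [ 0.348 -0.443  0.06 ] g 58.0 q [-27.6  22.2  53.3 107.8 -20.6  60.    0.6]
Tz [0.044 0.06 ]
```

```bash
python3 -m pendant '[[54,[0,0,0],[0.015,0,0]],[54,[0,0,0],[0.03,0,0]],[54,[0,0,0],[0.045,0,0]]]' 8; bash m.sh
python3 - <<'E'
from h import *
snap('wrist','w8.png')
E
```

```text
time_s: 14.15
tool_pos: [0.5297, -0.1909, 0.0785]
tool_rot: [36.8, 89.8, 0.7]
force: [2.4, 2.3, 12.3]
grip_width: 0.0581
t 14.25 pos [ 529.7 -190.9   78.5] z-az -36.16 x [ 0.004  0.    -1.   ] F [ 1.52  2.26 12.4 ] T [ 0.288 -0.374 -0.026] g 58.2 q [-28.   22.4  53.8 107.8 -20.9  60.   -1.7]
Tz [ 0.06  -0.026]
```

View pics/w8.png

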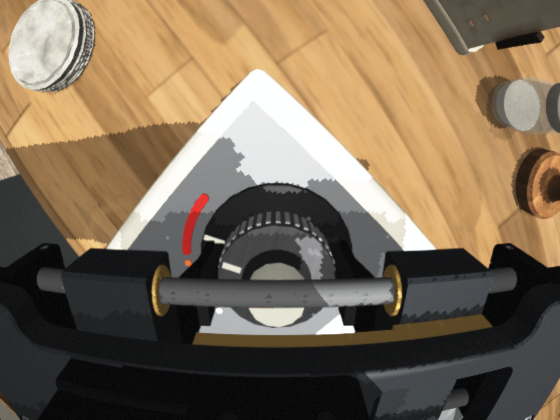

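```bash
python3 -m pendant '[[54,[0,0,0],[0.015,0,0]],[54,[0,0,0],[0.03,0,0]],[54,[0,0,0],[0.045,0,0]]]' 8; bash m.sh
```

```text
time_s: 14.55
tool_pos: [0.5297, -0.1909, 0.0785]
tool_rot: [39.0, 89.8, 0.2]
force: [1.9, 0.7, 12.3]
grip_width: 0.0581
t 14.65 pos [ 529.7 -190.9   78.5] z-az -38.74 x [ 0.004  0.    -1.   ] F [ 3.58  2.   12.19] T [ 0.29  -0.398  0.06 ] g 58.0 q [-28.4  22.7  54.4 107.8 -21.3  60.1  -4. ]
Tz [0.07 0.06]
```

```bash
python3 -m pendant '[[54,[0,0,0],[0.015,0,0]],[54,[0,0,0],[0.03,0,0]],[54,[0,0,0],[0.045,0,0]]]' 8; bash m.sh
```

```text
time_s: 14.9
tool_pos: [0.5297, -0.1909, 0.0785]
tool_rot: [40.9, 89.8, -0.4]
force: [3.0, 1.8, 11.3]
grip_width: 0.0577
t 15.0 pos [ 529.7 -190.9   78.5] z-az -41.32 x [ 0.004 -0.    -1.   ] F [ 2.87  2.19 11.7 ] T [ 0.323 -0.496  0.02 ] g 58.5 q [-28.8  22.9  54.9 107.8 -21.6  60.2  -6.3]
Tz [0.027 0.02 ]
```

```bash
python3 -m pendant '[[54,[0,0,0],[0.015,0,0]],[54,[0,0,0],[0.03,0,0]],[54,[0,0,0],[0.045,0,0]]]' 8; bash m.sh
```

```text
time_s: 15.25
tool_pos: [0.5297, -0.1909, 0.0785]
tool_rot: [43.1, 89.8, -0.9]
force: [2.4, 1.4, 12.2]
grip_width: 0.058
t 15.35 pos [ 529.7 -190.9   78.5] z-az -43.9 x [ 0.004 -0.    -1.   ] F [ 2.96  1.57 12.73] T [ 0.326 -0.437  0.052] g 58.0 q [-29.2  23.1  55.5 107.8 -22.   60.3  -8.6]
Tz [0.075 0.052]
```

```bash
python3 -m pendant '[[54,[0,0,0],[0.015,0,0]],[54,[0,0,0],[0.03,0,0]],[54,[0,0,0],[0.045,0,0]]]' 8; bash m.sh
```

```text
time_s: 15.6
tool_pos: [0.5298, -0.191, 0.0785]
tool_rot: [44.9, 89.8, -1.6]
force: [3.2, 1.7, 12.0]
grip_width: 0.0579
t 15.7 pos [ 529.8 -190.9   78.5] z-az -46.48 x [ 0.004 -0.    -1.   ] F [ 2.19  1.08 11.16] T [ 0.338 -0.425  0.011] g 57.9 q [-29.6  23.4  56.1 107.8 -22.3  60.4 -10.9]
Tz [0.056 0.011]
```

```bash
python3 -m pendant '[[54,[0,0,0],[0.015,0,0]],[54,[0,0,0],[0.03,0,0]],[54,[0,0,0],[0.045,0,0]]]' 8; bash m.sh;  python3 - <<'E'
from h import *
c=snap('wrist','w9.png'); cv2.imwrite('pics/w9z.png',np.hstack([cv2.resize(cv2.imread('pics/'+f)[180:330,180:310],None,fx=3,fy=3) for f in('w8.png','w9.png')]))
E
```

```text
time_s: 15.95
tool_pos: [0.5296, -0.191, 0.0785]
tool_rot: [45.1, 89.8, -4.0]
force: [2.8, 1.3, 11.8]
grip_width: 0.0579
t 16.05 pos [ 529.6 -191.    78.5] z-az -49.03 x [ 0.004 -0.    -1.   ] F [ 1.58  1.79 12.08] T [ 0.316 -0.313  0.18 ] g 58.0 q [-30.   23.6  56.6 107.8 -22.7  60.5 -13.2]
Tz [0.278 0.18 ]
```

View pics/w9z.png

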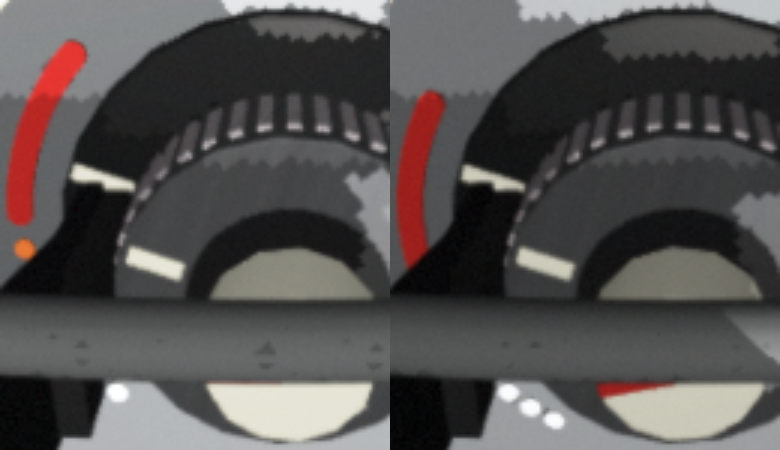

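```bash
python3 -m pendant '[[54,[0,0,0],[0.008,0,0]],[54,[0,0,0],[0.008,0,0]]]' 8; bash m.sh
```

```text
time_s: 16.27
tool_pos: [0.5295, -0.191, 0.0784]
tool_rot: [43.8, 89.8, -5.7]
force: [1.3, 1.3, 12.0]
grip_width: 0.0579
t 16.37 pos [ 529.5 -191.    78.5] z-az -49.46 x [ 0.003 -0.    -1.   ] F [ 2.29  0.89 11.49] T [ 0.321 -0.344  0.261] g 57.5 q [-30.1  23.6  56.7 107.8 -22.7  60.5 -13.5]
Tz [0.317 0.261]
```

```bash
python3 -m pendant '[[54,[-1,0,0],[0,0,0]],[54,[-2,0,0],[0,0,0]],[54,[-3,0,0],[0,0,0]],[54,[-4,0,0],[0,0,0]],[54,[-5,0,0],[0,0,0]],[54,[-6,0,0],[0,0,0]],[54,[-7,0,0],[0,0,0]],[54,[-8,0,0],[0,0,0]],[54,[-8,0,0],[0,0,0]]]' 6; bash m.sh
```

```text
time_s: 17.12
tool_pos: [0.5294, -0.1909, 0.0846]
tool_rot: [21.6, 89.8, -27.9]
force: [7.5, -0.2, -1.7]
grip_width: 0.0574
t 17.22 pos [ 529.4 -190.9   84.6] z-az -49.47 x [ 0.003 -0.002 -1.   ] F [ 7.41 -1.33 -2.23] T [-0.212 -1.574  0.2  ] g 57.8 q [-30.5  23.1  57.1 107.6 -22.1  61.  -14. ]
Tz [0.248 0.2  ]
```

```bash
python3 -m pendant '[[62,[0,0,0],[0,0,0]],[70,[0,0,0],[0,0,0]],[80,[0,0,0],[0,0,0]],[87,[0,0,0],[0,0,0]],[87,[-10,0,0],[0,0,0]],[87,[-25,0,0],[0,0,0]],[87,[-45,0,0],[0,0,0]],[87,[-70,0,0],[0,0,0]],[87,[-70,0,0],[0,0,0]]]'
python3 - <<'E'
from h import *
c=snap('wrist','w10.png'); st()
for l,z in [('ring_top',.091),('ring_mark',.067),('timer_mark',.106),('red_mark',.067),('start_top',.07)]:
    m=models.landmark_of('wrist',l)
    if m: print(l,wr_z(c,m[0]['centre'][0]*420,m[0]['centre'][1]*560,z).round(4))
t=snap('top','t10.png'); m=cv2.imread('pics/t10.png')
E
```

```text
time_s: 17.97
tool_pos: [0.5294, -0.1921, 0.1588]
tool_rot: [39.4, 89.7, -10.2]
force: [1.1, -1.1, 0.8]
grip_width: 0.0869
t 18.02 pos [ 528.7 -191.4  156.9] z-az -49.53 x [ 0.003 -0.    -1.   ] F [-0.88  0.51 -0.38] T [-0.059  0.069  0.019] g 86.9 q [-34.5  17.6  61.  103.8 -16.6  68.1 -18. ]
ring_mark [ 0.5117 -0.1548  0.067 ]
timer_mark [ 0.519  -0.1844  0.106 ]
red_mark [ 0.5081 -0.1579  0.067 ]
start_top [ 0.4237 -0.2101  0.07  ]
```

View pics/w10.png

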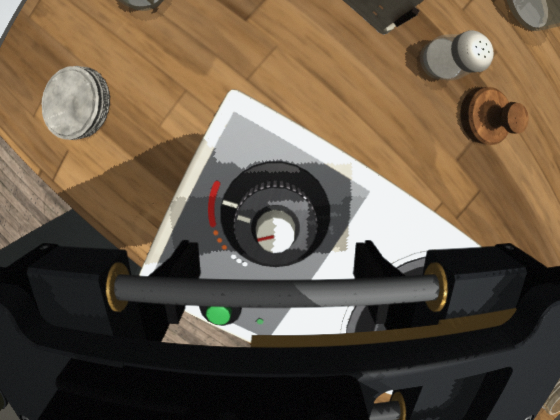

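Run:
```python
from h import *
c=optics.read_camera('wrist'); st()
m=cv2.resize(c['image'],None,fx=4,fy=4,interpolation=cv2.INTER_CUBIC); cx=np.array([.5277,-.1917,0])
w=np.radians(10.35)
def mk(th,r,z): a=np.pi+w-th; return cx+[r*np.cos(a),r*np.sin(a),z]
for r,z,col in ((.029,.091,(0,255,0)),(.043,.067,(255,255,0)),(.043,.061,(0,0,255)),(.0125,.106,(255,0,255))):
    pts=np.array([wr_px(c,cx+[r*np.cos(a),r*np.sin(a),z]) for a in np.linspace(0,6.28,60)])*4+1.5
    cv2.polylines(m,[np.round(pts*16).astype(int).reshape(-1,1,2)],True,col,1,cv2.LINE_AA,4)
for th in (1.3,1.4,1.5):
    p=np.array(wr_px(c,mk(th,.04,.067)))*4+1.5; cv2.circle(m,tuple(np.round(p).astype(int)),3,(0,255,255),-1)
cv2.imwrite('pics/w10o.png',m[600:1100,780:1380])
```

```text
t 18.37 pos [ 527.1 -190.4  153.7] z-az -49.51 x [-0.002  0.    -1.   ] F [-0.2   0.4   0.17] T [-0.126  0.112  0.005] g 87.1 q [-34.5  17.8  60.8 104.  -16.7  68.1 -18. ]
```

View pics/w10o.png

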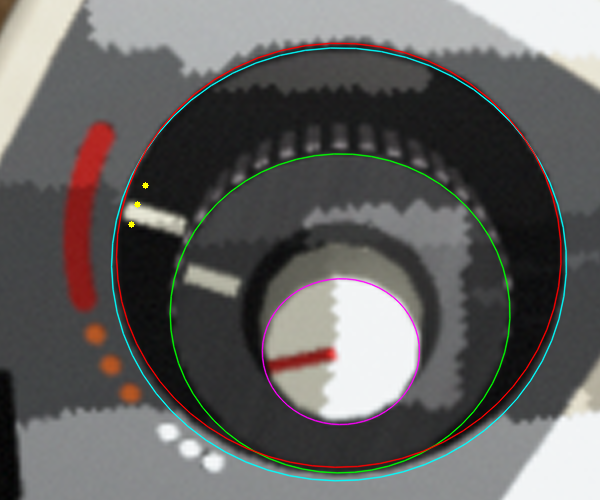

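Run:
```python
from h import *
def cloud(c,wrist):
    v,u=np.mgrid[0:420,0:560]; z=c['range_z']; x=(u-c['cx'])/c['fx']; y=(v-c['cy'])/c['fy']
    if wrist:
        r=np.hypot(x,y)+1e-9; s=np.tan(np.minimum(r,1.4))/r; x=x*s;y=y*s
    T=np.array(c['cam_to_world']); P=np.stack([x*z,-y*z,-z],-1)@T[:3,:3].T+T[:3,3]; return P[z>0]
for n in('wrist','top','scene'):
    P=cloud(optics.read_camera(n),n=='wrist'); r=np.hypot(P[:,0]-.5277,P[:,1]+.1917)
    for nm,a,b,lo,hi in(('knob',0,.009,.095,.12),('rimtop',.018,.026,.075,.1),('skirt',.033,.040,.05,.08),('panel',.046,.052,.04,.07)):
        k=(r>a)&(r<b)&(P[:,2]>lo)&(P[:,2]<hi); print(n,nm,k.sum(),np.round(np.percentile(P[k,2],[25,50,75]),4) if k.any() else '')
```

```text
wrist knob 578 [0.1056 0.106  0.1064]
wrist rimtop 2203 [0.0903 0.0908 0.0912]
wrist skirt 2029 [0.0663 0.0667 0.0672]
wrist panel 2632 [0.0547 0.0552 0.0557]
top knob 0 
top rimtop 0 
top skirt 0 
top panel 0 
scene knob 36 [0.1047 0.1054 0.1064]
scene rimtop 134 [0.0895 0.0902 0.0911]
scene skirt 187 [0.0649 0.0662 0.067 ]
scene panel 198 [0.0539 0.0546 0.0556]
```

Run:
```python
from h import *
st(); print(rows([.431,-.211,.19]))
```

```text
t 18.52 pos [ 527.5 -190.5  154.1] z-az -49.51 x [-0.001 -0.    -1.   ] F [ 0.68 -0.13 -0.2 ] T [-0.123  0.127  0.021] g 86.9 q [-34.5  17.8  60.8 103.9 -16.7  68.1 -18. ]
[-35.8 -86.7 -47.1]
```

```bash
python3 -m pendant '[[87,[-20,-10,-6],[-0.1,0,0]],[80,[-36,-25,-14],[-0.2,0,0]],[70,[-36,-40,-22],[-0.3,0,0]],[60,[-36,-55,-30],[-0.4,0,0]],[50,[-36,-70,-38],[-0.5,0,0]],[40,[-36,-82,-44],[-0.6,0,0]],[30,[-36,-87,-47],[-0.7,0,0]],[20,[-36,-87,-47],[-0.8,0,0]],[0,[-36,-87,-47],[-0.9,0,0]],[0,[-36,-87,-47],[-0.9,0,0]]]' 20; python3 -m pendant '[[0,[0,0,0],[0,0,0]],[0,[0,0,0],[0,0,0]],[0,[0,0,0],[0,0,0]],[0,[0,0,0],[0,0,0]]]'
python3 - <<'E'
from h import *
c=snap('wrist','w11.png'); st()
m=models.landmark_of('wrist','start_top')
v,u=np.mgrid[0:420,0:560]; z=c['range_z']; x=(u-c['cx'])/c['fx']; y=(v-c['cy'])/c['fy']
r=np.hypot(x,y)+1e-9; s=np.tan(np.minimum(r,1.4))/r
T=np.array(c['cam_to_world']); P=np.stack([x*s*z,-y*s*z,-z],-1)@T[:3,:3].T+T[:3,3]
I=c['image'].astype(int); g=(I[...,1]>1.5*I[...,2])&(I[...,1]>1.5*I[...,0])&(I[...,1]>60)&(z>0)
d=np.hypot(P[...,0]-.431,P[...,1]+.211); k=g&(d<.025)
print(k.sum(),P[k].mean(0).round(4),np.percentile(P[k][:,2],[5,25,50,75,95]).round(4), P[k].min(0).round(4),P[k].max(0).round(4))
for a in (.013,.016,.019): 
    q=(d>a)&(d<a+.003)&(z>0)&(P[...,2]<.1); print(a,q.sum(),np.median(P[q][:,2]).round(4))
if m: print(wr_z(c,m[0]['centre'][0]*420,m[0]['centre'][1]*560,.07).round(4))
print(rows([.431,-.211,.19]))
E
```

```text
time_s: 19.35
tool_pos: [0.4309, -0.2114, 0.1906]
tool_rot: [57.3, 89.9, 59.5]
force: [0.4, -0.3, -0.9]
grip_width: 0.035
time_s: 19.68
tool_pos: [0.4311, -0.2113, 0.1905]
tool_rot: [-133.3, 90.0, -131.3]
force: [0.5, -0.5, -0.4]
grip_width: 0.0083
t 19.73 pos [ 431.1 -211.3  190.5] z-az 2.01 x [-0. -0. -1.] F [-0.56 -0.37  0.08] T [-0.096  0.007  0.025] g 5.3 q [-40.3  -4.7  61.7 112.    4.4  70.3  21.9]
467 [ 0.4317 -0.2087  0.0765] [0.0752 0.0761 0.0766 0.077  0.0777] [ 0.4221 -0.219   0.0739] [ 0.4415 -0.199   0.0786]
0.013 350 0.0667
0.016 314 0.0665
0.019 469 0.0555
[ 0.4326 -0.2145  0.07  ]
[ 0.5  0.3 -0.1]
```

View pics/w11.png

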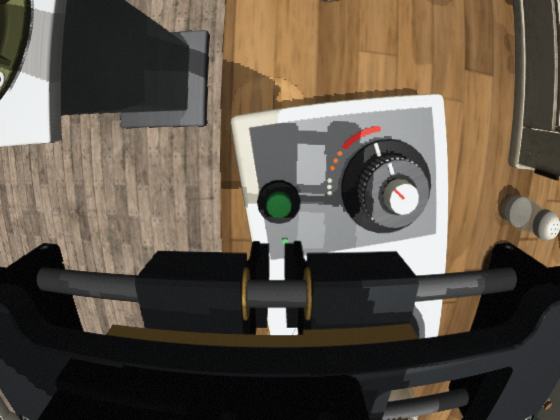

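```bash
python3 -m pendant '[[0,[30,1.5,0.6],[0,0,0]],[0,[60,1.5,0.6],[0,0,0]],[0,[80,1.5,0.6],[0,0,0]],[0,[90,1.5,0.6],[0,0,0]],[0,[92,1.5,0.6],[0,0,0]],[0,[92,1.5,0.6],[0,0,0]]]'; bash m.sh
python3 - <<'E'
from h import *
snap('wrist','w12.png'); snap('scene','s12.png'); print(rows([.4317,-.2095,.0938]))
E
```

```text
time_s: 20.28
tool_pos: [0.4312, -0.2099, 0.0981]
tool_rot: [-158.6, 89.9, -156.5]
force: [-0.5, 0.6, 0.2]
grip_width: 0.0003
t 20.38 pos [ 432.3 -210.1   99.3] z-az 2.05 x [ 0.001 -0.    -1.   ] F [-0.11 -0.17  0.28] T [-0.081  0.024 -0.038] g 0.5 q [-37.5   7.6  64.4 117.8  -8.   59.   32.9]
Tz [ 0.028 -0.038]
[ 5.8  0.5 -0.8]
```

View pics/w12.png

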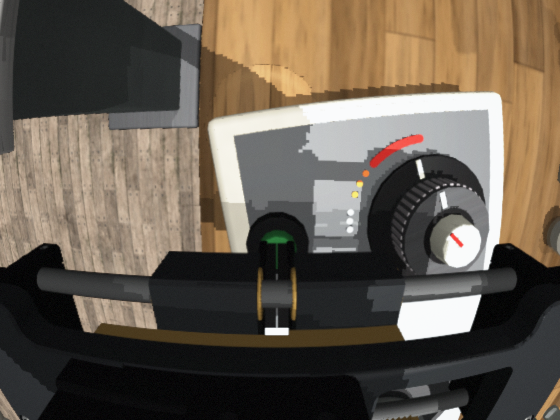

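```bash
python3 -m pendant '[[0,[3,0.3,0],[0,0,0]],[0,[5,0.3,0],[0,0,0]],[0,[7,0.3,0],[0,0,0]],[0,[9,0.3,0],[0,0,0]],[0,[10.5,0.3,0],[0,0,0]],[0,[11.5,0.3,0],[0,0,0]],[0,[11.5,0.3,0],[0,0,0]]]'; bash m.sh
```

```text
time_s: 21.07
tool_pos: [0.4324, -0.2094, 0.0883]
tool_rot: [71.1, 89.9, 73.2]
force: [-2.6, 2.8, 14.3]
grip_width: 0.0007
t 21.17 pos [ 432.4 -209.4   88.2] z-az 2.07 x [ 0.001  0.001 -1.   ] F [-2.64  2.65 14.25] T [ 0.513  0.634 -0.032] g 0.5 q [-36.4   9.3  63.8 118.4  -9.9  57.9  34.4]
Tz [-0.014 -0.032]
```

```bash
python3 -m pendant '[[0,[-3,0,0],[0,0,0]],[0,[-6,0,0],[0,0,0]],[0,[-10,0,0],[0,0,0]],[0,[-20,0,0],[0,0,0]],[0,[-45,0,0],[0,0,0]],[0,[-80,0,0],[0,0,0]],[0,[-115,0,0],[0,0,0]],[0,[-130,0,0],[0,0,0]],[0,[-130,0,0],[0,0,0]],[0,[-130,0,0],[0,0,0]]]'
python3 - <<'E'
from h import *
optics.read_camera('top'); 
c=snap('wrist','w13.png'); st(); s=snap('scene','s13.png')
v,u=np.mgrid[0:420,0:560]; z=c['range_z']; x=(u-c['cx'])/c['fx']; y=(v-c['cy'])/c['fy']
r=np.hypot(x,y)+1e-9; k=np.tan(np.minimum(r,1.4))/r
T=np.array(c['cam_to_world']); P=np.stack([x*k*z,-y*k*z,-z],-1)@T[:3,:3].T+T[:3,3]; ok=z>0
def md(cx,cy,a,b,lo,hi):
    d=np.hypot(P[...,0]-cx,P[...,1]-cy); q=ok&(d>=a)&(d<b)&(P[...,2]>lo)&(P[...,2]<hi); return q.sum(), np.median(P[q][:,2]).round(4)
print('btn',md(.4317,-.2095,0,.008,.06,.09),'rim',md(.5277,-.1917,.018,.026,.075,.1),'skirt',md(.5277,-.1917,.033,.04,.05,.08),'panel',md(.5277,-.1917,.046,.052,.04,.07))
for l,zz in [('ring_mark',.067),('timer_mark',.106),('ring_top',.091)]:
    m=models.landmark_of('wrist',l)
    if m: print(l,m[0]['confidence'],wr_z(c,m[0]['centre'][0]*420,m[0]['centre'][1]*560,zz).round(4))
for l,zz in [('jar',.055),('zinc_cap',0),('shaker',0),('stamp',0),('corked_bottle',0),('timer_mark',.106)]:
    for m in models.landmark_of('scene',l)[:1]: print(l,round(m['confidence'],2),at_z(s,m['centre'][0]*420,m['centre'][1]*560,zz).round(4))
E
```

```text
time_s: 22.0
tool_pos: [0.4316, -0.2095, 0.2172]
tool_rot: [38.9, 89.9, 40.9]
force: [-0.4, 0.2, 0.2]
grip_width: 0.0007
t 22.1 pos [ 430.6 -209.2  215.7] z-az 2.05 x [-0.002  0.    -1.   ] F [ 0.14 -0.14  0.09] T [-0.081  0.035  0.008] g 0.4 q [-42.6  -7.7  62.  110.1   7.1  73.8  19.2]
btn (np.int64(238), np.float64(0.0767)) rim (np.int64(1234), np.float64(0.0907)) skirt (np.int64(1197), np.float64(0.0668)) panel (np.int64(1520), np.float64(0.0552))
ring_mark 0.82 [ 0.5092 -0.1571  0.067 ]
timer_mark 0.65 [ 0.5197 -0.1874  0.106 ]
ring_top 0.73 [ 0.5278 -0.193   0.091 ]
jar 0.73 [ 0.5341 -0.3878  0.055 ]
zinc_cap 0.47 [0.4733 0.0319 0.    ]
shaker 0.59 [ 0.7405 -0.2246  0.    ]
stamp 0.78 [ 0.7373 -0.292   0.    ]
timer_mark 0.4 [ 0.5215 -0.1816  0.106 ]
```

View pics/w13.png

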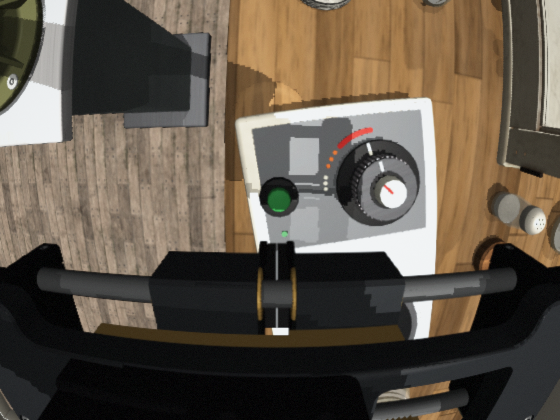

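View pics/s13.png

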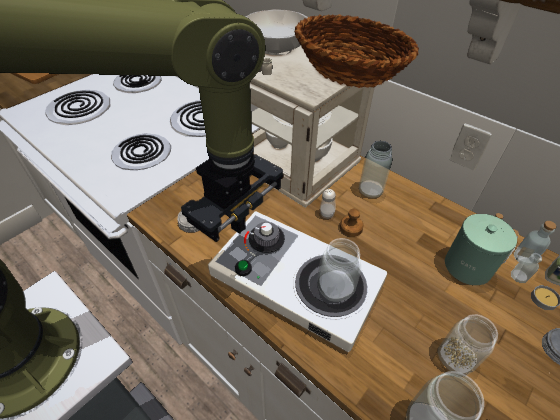

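Run:
```python
from cell import env
print(env.sign_off())
```

```text
the job is handed in; nothing more can be done
None
```

I turned the heat ring to its stop in the red zone and let it spring back up. Then I pressed the green start button fully and released it, and handed the job in at about 22 s of the 72 s allowed. The hand-in reports no verdict.

**Ring:** I gripped it at 8 N and held it down at its bottom stop with about 12 N while turning clockwise. I felt the end stop as the wrist torque rose from about 0.05 to 0.3 N m. I eased the tool up with the ring still against the stop, then opened the fingers.

**Start button:** it bottomed out under about 14 N, then I lifted clear.

**Last checks:**
- **Heights:** depth readings put the ring's top face at 90.7 mm, its skirt at 66.8 mm and the panel at 55.2 mm, so the ring is up. The button top is back at 76.7 mm, where it was before the press.
- **Surroundings:** the jar and the bystanders I could re-measure show no displacement beyond measurement error. The corked bottle was not detected in the last scene picture, so I did not re-measure it; the arm stayed well clear of it.
- **Robot:** it ended free of everything, about 14 cm above the button.

**Where checks disagreed:**
- **Ring angle:** tool rotation and the picture overlay put the mark at about 1.37–1.39 rad, but the last detection gave about 1.26 rad. All of these lie within 14 mm of the red zone's middle.
- **Timer knob:** wrist-camera detections of the pointer end scattered by about 2 mm in different directions, and the scene camera's by about 5 mm, so they cannot confirm the 2 mm limit. I take this as detection noise, because the fingers were placed to stay clear of the knob throughout.

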